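# Tuck a pattern plate under the jig's lap flap and hold it down

## Robot

A 7-joint arm with a two-finger parallel gripper is mounted at the origin on the work surface. World frame = base frame: x ahead of the robot, y to its left, z up, the work surface at z = 0. Lengths are in m, angles in rad, forces in N, time in s.
With the tool pointing down it reaches from about 0.4 to 0.85 m from the base axis. Payload 10.4 kg.
Tool frame: the origin (TCP) lies at the very end of the fingers, on their centre line; the grasp point (between the pads) lies 19 mm behind it (manip.grip_depth is the distance from the TCP to the grasp point, in m); z points along the fingers, y is the direction in which the jaws open and shut (so a half turn about z gives the same grasp; the last joint's range is limited). The gripper opens to 85 mm and grips with 20 to 120 N. Pads are 22 mm wide; open, the fingers measure 114 mm over their backs; the gripper's body (76 mm by 85 mm) begins 54 mm behind the grasp point. The pads swing forward as they close: fully open they stand 13 mm farther back than shut.
Start: joints at [1.148, 0.332, -0.065, 1.46, 0.022, 1.35, -0.088], TCP at [0.243, -0.576, 0.231] pointing down, gripper open.
Joint ranges: [-2.6, 2.6], [-0.5, 2.12], [-1.47, 1.34], [0.16, 2.42], [-1.27, 4.41], [0.06, 2.06], [-2.6, 2.6]. Speed limits (rad/s): [2.22, 2.22, 2.79, 2.79, 3.14, 3.14, 3.14].

## Interface

Orientations are given as a unit quaternion [x, y, z, w].
In Python, from workcell import manip gives the robot as it stands.
- The arm moves only by the tool step_arm, never from a script. Its argument "motion" is a list of rows, each a list of 6 numbers: the shift along the tool's x, y, z in mm, then the turn, a rotation vector about the tool's x, y, z in degrees. A call has 1 to 20 rows; each row shifts and turns the pose as measured when the row begins, along the tool's axes as they then stand; what a row does not reach is not made up. A row lasts 1/8 s, in which the tool goes at most 62.5 mm and 10.7 degrees, less where a joint would pass 70% of its speed; a pose out of reach is approached as far as the arm can. A call with a gripper value outside its range is refused whole. "jaw" is the finger opening in mm, from 0 to 85.4, set as the call begins (left out, the last holds). The fingers move at their own pace and stop on an object; "force" is the grip in N (left out, the last holds). Time passes only in rows, so rows that do not move let the fingers close. It gives the time, the measured TCP pose, the force and the opening at its end, in the units of the state.
- manip.get_obs(): the state, without advancing time (a new reading comes with each control period).
- manip.camera(name): name is "scene" or "top"; returns the picture (384x512x3 uint8, blue, green, red); there is no depth.
- manip.camera_info(name): a dict with "camera_matrix" (3x3 intrinsics, pixels), "R" (3x3) and "t" (3): a world point X has camera coordinates R X + t. Camera axes: x right, y down, z forward; pixel columns grow to the right and rows downward; lengths in m; the calibration is good to about 2 mm. A picture is of the moment at which its call begins. camera_info takes no time and is no camera call.
- manip.hand_in(): hands the job in, once; it reports no verdict.
The state is a dict: "clock": time; "joint_pos": joint angles; "joint_velocities": joint speeds; "tau": joint torques, N m; "position": TCP position; "ee_rot": TCP orientation; "ft_force": force on the tool from outside, world axes, zero at the start; "torque": the same for the moment, N m; "grip_width": opening from 0.0 (shut) to 1.0 (fully open).
Only numpy, scipy, OpenCV 4.12 (cv2) and the standard library are available. Lean on these libraries where they do the work, as an engineer would, in place of code of your own. Each camera call takes 0.05 s, during which the arm holds its last target.

## Task

Lift the aluminium pattern plate by its wooden grip block off the rack, pulling it up out of the two sprung catches. On the dark marking jig, tuck the plate's front edge under the hinged steel flap without lifting the flap, square and centred between the two white lines and fully home against the stop beneath the flap. Finish still holding the plate by its block and pressing it flat on the board with about 10 N, ready for marking; leave the other things on the bench where they are.

Things in the scene. Friction and masses are not known exactly. Their poses are not given: they have to be found in the camera images.
- plate: Bare aluminium pattern plate 130 (x) x 140 (y) x 4 mm, 0.22 kg, with a wooden grip block on top, 30 (x) x 24 (y) x 40 mm high, centred 35 mm behind the plate's middle (x = -35 mm). Origin: centre of the underside; +x to the front edge (away from the block). It starts level on the rack's rails, underside 40 mm above the table, its x along the rack's x.
- plate_nose (a point): Middle of the plate's front edge, at its underside (65 mm ahead of the plate's origin).
- plate_grip (a point): Centre of the top of the grip block, 44 mm above the plate's underside. Axes as the plate's.
- rack: Fixed low wooden rack, base 130 x 210 x 10 mm, with two aluminium rails along its y, tops 40 mm above the table, on which the plate lies. Origin: on the table, within 5 mm of under the plate's middle; x as the stored plate's.
- catch_left (a joint): Travel outward (m, 0 at rest) of the sprung steel catch at the rack's +y side, in line with the grip block; a like one stands at the -y side. Its round nose, 41 to 57 mm above the table, 76 mm from the rack's middle, overlaps the plate's side edge by 1.5 mm from above. A straight upward pull of about 8 to 16 N in all snaps the plate out of both.
- deck: The marking jig's board, dark wood, 240 (x) x 280 (y) x 18 mm, fixed. Origin: centre of its underside, on the table; top 18 mm above. +x points to the stop and flap at its far end. Two thin white lines run along x at y = +75 and -75 mm; the plate belongs between them, centred on y = 0. A spool and a small weight stand outside the lines.
- stop_foot (a point): Middle of the foot of the stop bar's face, on the board's top, 85 mm ahead of the board's origin along x; the bar is 7 mm high and 160 mm long along y. The plate is fully home when its front edge touches this face (plate origin then 20 mm ahead of the board's origin).
- flap_lip (a point): Middle of the flap's free edge, at its underside: 8 mm above the board's top and 30 mm in front of the stop face (board x = +55 mm) while down. The flap is a steel sheet 50 (x) x 170 (y) x 3 mm, hinged beyond the stop (board x = +105 mm), kept down only by its own 90 g; the 4 mm plate passes under with 4 mm to spare.
- flap (a joint): Hinge angle of the flap in rad: 0 lying down (level), positive when its free edge is lifted (0.08 rad lifts the edge by 4 mm).
- spool: Bystander: grey thread spool, 28 mm wide, 42 mm high, standing on the board near the front corner (board x about -90, y about +115 mm). Origin: centre of the underside.
- weight: Bystander: dark steel block 36 x 30 x 24 mm on the board beside the right line (board y about -115 mm). Origin: centre of the underside.
- hammer: Bystander: hammer lying on the table at the left.
- jar: Bystander: amber glass jar, 64 mm wide, 85 mm high, at the right. Origin: centre of the underside.
- turnscrew: Bystander: wooden-handled screwdriver lying at the right.
- tin: Bystander: flat round steel tin, 60 mm wide, 30 mm high, at the far side. Origin: centre of the underside.
- pot: Bystander: terracotta cup, 70 mm wide, 80 mm high, at the left. Origin: centre of the underside.

How it is judged:
On the way, in this order (a step that is already met when the one before it is completed fails the run):
1. the plate is lifted clear of the rack and its catches, held by the fingers (z of plate in the frame of rack above 0.06 m and contact force between plate and rack below 0.1 N and contact force between the fingers and plate above 1 N), for 0.1 s.
2. the plate's front edge is under the flap, above the board, by 10 mm or more (x of plate_nose in the frame of stop_foot between -0.02 and 0.005 m and z of plate_nose in the frame of stop_foot between -0.002 and 0.007 m and y of plate_nose in the frame of stop_foot between -0.03 and 0.03 m), for 0.1 s.
At the end, for the whole second after the job is handed in: Front edge within 4 mm of the stop under the flap and 2 mm of the board's top; plate centred within 10 mm, square within 0.07 rad, tilt under 0.03 rad, at rest, still in the fingers, bearing on the board with 5 to 40 N (weight included); flap raised by no more than 0.08 rad (4 mm) (x of plate_nose in the frame of stop_foot between -0.004 and 0.003 m and z of plate_nose in the frame of stop_foot between -0.002 and 0.002 m and y of plate in the frame of deck between -0.01 and 0.01 m and angle between the x axis of plate and the x axis of deck, either way round below 0.07 rad and angle between plate's own z axis and vertical below 0.03 rad and contact force between plate and deck between 5 and 40 N and contact force between the fingers and plate above 1 N and value of joint flap below 0.08 rad and linear speed of plate below 0.02 m/s); the arm keeps its last pose, push and grip.
It fails at once if the flap is lifted: its free edge rises by more than 4 mm (value of joint flap above 0.08 rad).
It fails at once if a bystander is displaced by more than 30 mm (distance of any of spool, weight, hammer, jar, turnscrew, tin, pot from where it was at the start of the episode above 0.03 m).
It also fails if it takes over 45 s, if anything falls off the work surface, if the arm or the gripper's body presses on something with over 40 N, if the wrist force passes 120 N, or if a joint passes its speed limit or range.

## Working session

There is one attempt and no reset: what is moved stays moved. The work goes in short steps, Python scripts to look and compute and a tool call to move; the robot and the scene stay as the last step left them, time stands still between calls to the robot, and variables do not carry over. Pictures are saved under pics/ and viewed, and the job is handed in when it is done.

Besides the shell and the picture viewer there is one more tool, called after "Emit:" in YAML: its name, and indented under it one key for each argument. step_arm: Moves the arm, as the interface text tells. Its arguments: {"type":"object","properties":{"motion":{"type":"array"},"jaw":{"type":"number"},"force":{"type":"number"}},"required":["motion"]}

```bash
mkdir -p pics; ls
python3 - <<'E'
from workcell import manip
import cv2,numpy as np
for n in("scene","top"):
    cv2.imwrite(f"pics/{n}0.png",manip.camera(n)); c=manip.camera_info(n)
    print(n,c); R=np.array(c["R"]);print(-R.T@np.array(c["t"]))
print(manip.get_obs(),manip.grip_depth)
E
```

```text
pics
scene {'camera_matrix': array([[385.88974718,   0.        , 260.55016788],
       [  0.        , 385.88974718, 188.70969722],
       [  0.        ,   0.        ,   1.        ]]), 'R': array([[ 0.80278685,  0.59574428, -0.02494041],
       [ 0.30312888, -0.44378162, -0.84330941],
       [-0.51346485,  0.66943754, -0.53684935]]), 't': array([-0.45388115, -0.10037078,  1.60024933])}
[ 1.21646689 -0.84541258  0.76312921]
top {'camera_matrix': array([[429.06823379,   0.        , 255.52763501],
       [  0.        , 429.06823379, 184.68619987],
       [  0.        ,   0.        ,   1.        ]]), 'R': array([[ 0.02144414, -0.99973673, -0.00816267],
       [-0.98835517, -0.01996836, -0.15084867],
       [ 0.15064596,  0.01130244, -0.98852317]]), 't': array([0.00868467, 0.59500687, 1.67360363])}
[3.35770251e-01 1.64789350e-03 1.74422285e+00]
{'clock': 0.1, 'joint_pos': array([ 1.14841907,  0.33280985, -0.06470255,  1.46084948,  0.02162676,
        1.34990516, -0.08850099]), 'joint_velocities': array([-0.00037087,  0.00097408, -0.0003974 , -0.00151083,  0.00187712,
       -0.00124837,  0.00114954]), 'tau': array([ 2.10466533e-03, -6.26745844e+01,  4.97231889e-02, -3.92431033e+01,
        1.63896242e-02,  7.03641650e-03,  2.22567871e-05]), 'position': array([ 0.24311862, -0.57541378,  0.23059852]), 'ee_rot': array([ 9.80085882e-01,  1.98573051e-01, -1.66964551e-04, -6.15524725e-04]), 'ft_force': array([-1.22110261, -0.56860759,  0.85960578]), 'torque': array([-0.00365499, -0.03976948,  0.04410334]), 'grip_width': 1.00149378739072} 0.0187
```

View pics/scene0.png

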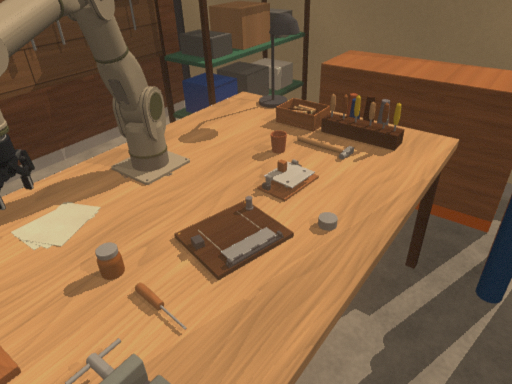

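View pics/top0.png

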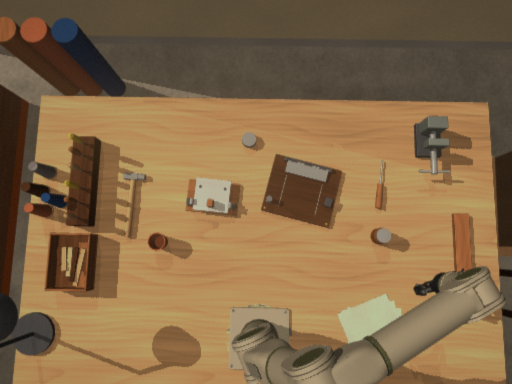

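The top view shows the rack with its white plate at about (212,196) and the block at about (210,203). The jig is at about (302,191), with the flap on its far side at about (307,171). I'll enlarge both.

Run:
```python
import cv2
a=cv2.imread("pics/top0.png")
cv2.imwrite("pics/z1.png",cv2.resize(a[145:240,175:255],None,fx=7,fy=6.2,interpolation=cv2.INTER_CUBIC) if 0 else cv2.resize(a[160:230,178:252],None,fx=8,fy=8,interpolation=cv2.INTER_CUBIC))
cv2.imwrite("pics/z2.png",cv2.resize(a[148:234,252:352],None,fx=6.5,fy=6.5,interpolation=cv2.INTER_CUBIC))
b=cv2.imread("pics/scene0.png")
cv2.imwrite("pics/z3.png",cv2.resize(b[145:285,165:335],None,fx=4,fy=4,interpolation=cv2.INTER_CUBIC))
```

```text
(no output)
```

View pics/z1.png

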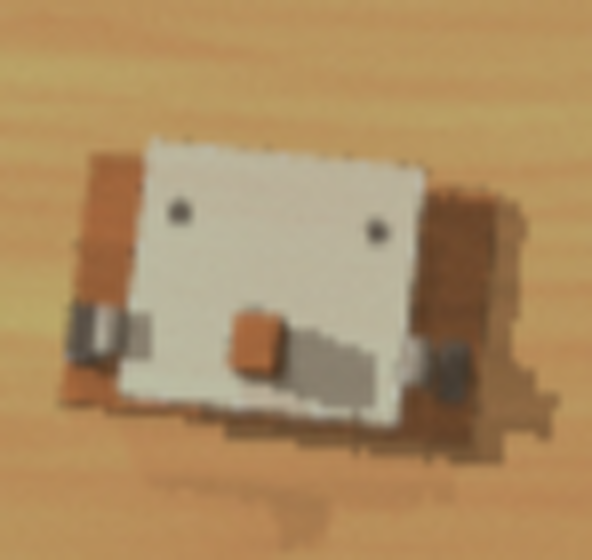

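View pics/z2.png

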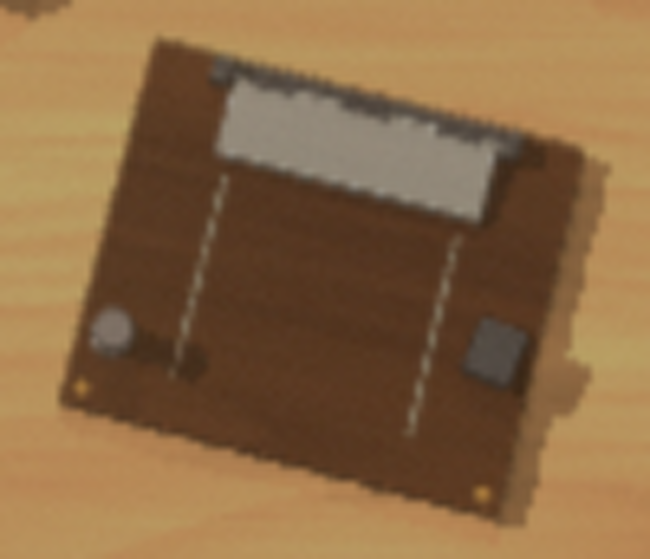

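View pics/z3.png

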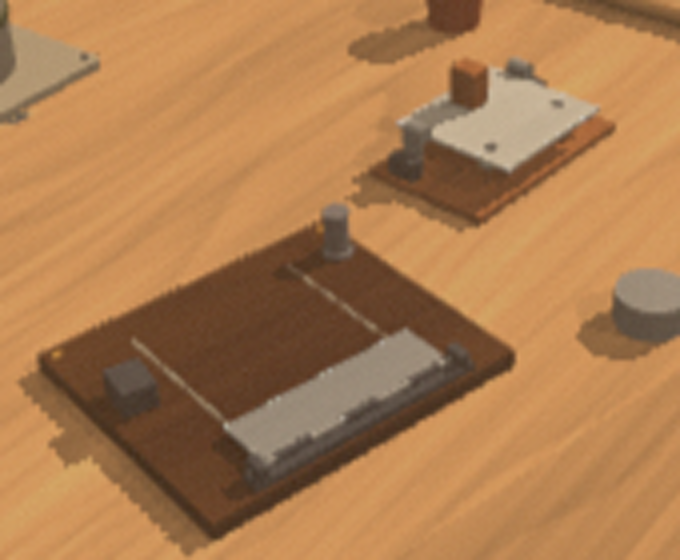

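```bash
cat > h.py <<'E'
import cv2,numpy as np
from workcell import manip
def cam(n):
    c=manip.camera_info(n); return np.array(c["camera_matrix"]),np.array(c["R"]),np.array(c["t"])
def ray(n,uv,z):
    K,R,t=cam(n); uv=np.atleast_2d(np.array(uv,float))
    d=(np.linalg.inv(K)@np.c_[uv,np.ones(len(uv))].T).T@R; o=-R.T@t
    return o+d*((z-o[2])/d[:,2])[:,None]
def proj(n,X):
    K,R,t=cam(n); p=(np.atleast_2d(X)@R.T+t)@K.T; return p[:,:2]/p[:,2:]
def rect(cnt_uv,n,z):
    P=ray(n,cnt_uv,z)[:,:2]; r=cv2.minAreaRect((P*1000).astype(np.float32)); return r
def big(m,seed):
    k,l,s,c=cv2.connectedComponentsWithStats(m.astype(np.uint8),connectivity=4)
    L=l[seed[1],seed[0]]; return (l==L).astype(np.uint8),s[L]
E
python3 - <<'E'
from h import *
a=cv2.imread("pics/top0.png");U=4
hs=cv2.cvtColor(cv2.resize(a,None,fx=U,fy=U,interpolation=cv2.INTER_CUBIC),cv2.COLOR_BGR2HSV)
def go(name,m,seed,z,hull=True):
    m,s=big(m,(seed[0]*U,seed[1]*U)); c=max(cv2.findContours(m,0,cv2.CHAIN_APPROX_NONE)[0],key=cv2.contourArea)[:,0]
    uv=(c+.5)/U-.5
    r=rect(uv,"top",z); print(name,s,[np.round(x,2) for x in r]); print(np.round(cv2.boxPoints(r),1).tolist())
    cv2.drawContours(v,[c],-1,(0,0,255),1)
v=cv2.resize(a,None,fx=U,fy=U,interpolation=cv2.INTER_CUBIC)
H,S,V=cv2.split(hs)
print(a[185,205],a[203,209],a[172,305],a[200,300],a[225,215],a[150,300])
m=(S<80)&(V>120)
go("plate",m,(205,185),.044)
go("flap",m,(305,172),.029)
go("board",(V<115),(300,200),.018)
go("block",(S>125)&(V>130),(209,202),.084)
cv2.imwrite("pics/c1.png",v[145*U:240*U,175*U:350*U])
# corners
E
```

```text
[153 178 186] [ 60 101 160] [121 136 146] [32 54 86] [ 79 125 170] [ 88 139 183]
plate [  771   709   153   145 17267] [array([549.7 , 192.17]), array([149.74, 132.81]), np.float64(84.99)]
[[477.0, 123.4000015258789], [609.2999877929688, 111.80000305175781], [622.4000244140625, 261.0], [490.1000061035156, 272.6000061035156]]
flap [1142  642  171   84 7560] [array([ 661.31, -183.46]), array([169.69,  51.7 ]), np.float64(76.77)]
[[616.7000122070312, -260.1000061035156], [667.0999755859375, -272.0], [705.9000244140625, -106.80000305175781], [655.5999755859375, -95.0]]
board [ 1046   619   321   293 55912] [array([ 579.51, -167.16]), array([282.69, 241.74]), np.float64(76.24)]
[[428.5, -275.70001220703125], [663.2999877929688, -333.20001220703125], [730.5, -58.599998474121094], [495.70001220703125, -1.100000023841858]]
block [828 798  23  27 503] [array([515.33, 198.66]), array([20.06, 26.12]), np.float64(87.03)]
[[501.79998779296875, 189.3000030517578], [527.9000244140625, 188.0], [528.9000244140625, 208.0], [502.79998779296875, 209.39999389648438]]
```

View pics/c1.png

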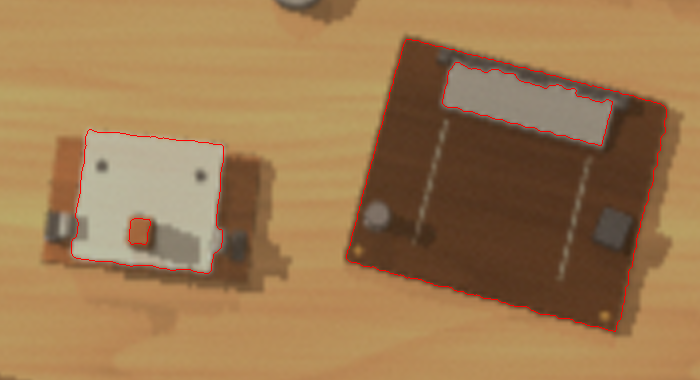

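```bash
cat >> h.py <<'E'
def cont(img,mask_fn,seed,U=4):
    b=cv2.resize(img,None,fx=U,fy=U,interpolation=cv2.INTER_CUBIC)
    H,S,V=cv2.split(cv2.cvtColor(b,cv2.COLOR_BGR2HSV))
    m,s=big(mask_fn(H,S,V),(seed[0]*U,seed[1]*U))
    c=max(cv2.findContours(m,0,cv2.CHAIN_APPROX_NONE)[0],key=cv2.contourArea)[:,0]
    return (c+.5)/U-.5
def edges(P,c,yaw,L,W,excl=None,tol=.006):
    """fit lines to each side; P Nx2 world; returns dict side->(offset,slope deg)"""
    for it in range(4):
        R=np.array([[np.cos(yaw),np.sin(yaw)],[-np.sin(yaw),np.cos(yaw)]]); q=(P-c)@R.T
        out={}
        for nm,ax,sg,h,o in(("F",0,1,L/2,W/2),("B",0,-1,L/2,W/2),("Lf",1,1,W/2,L/2),("Rt",1,-1,W/2,L/2)):
            s=(abs(q[:,ax]*sg-h)<tol)&(abs(q[:,1-ax])<o-.012)
            if excl is not None: s&=~excl(q,nm)
            if s.sum()<8: continue
            vx,vy,x0,y0=cv2.fitLine((q[s]*1000).astype(np.float32),cv2.DIST_HUBER,0,.01,.01).ravel()
            if ax==0: sl=np.arctan2(-vx*np.sign(vy),abs(vy)); off=x0-y0*vx/vy
            else: sl=np.arctan2(vy*np.sign(vx),abs(vx)); off=y0-x0*vy/vx
            out[nm]=(round(float(off),2),round(float(np.degrees(sl)),2),int(s.sum()))
        dx=np.mean([out[k][0]-(1 if k=="F" else -1)*L*500 for k in("F","B") if k in out])/1000
        dy=np.mean([out[k][0]-(1 if k=="Lf" else -1)*W*500 for k in("Lf","Rt") if k in out])/1000
        c=c+R.T@np.array([dx,dy]); yaw=yaw+np.radians(np.mean([v[1] for v in out.values()]))
    return c,yaw,out
E
python3 - <<'E'
from h import *
wh=lambda H,S,V:(S<80)&(V>120)
dk=lambda H,S,V:V<115
for n,seeds in (("top",((205,185),(300,200))),("scene",((297,176),(230,220)))):
    a=cv2.imread(f"pics/{n}0.png")
    P=ray(n,cont(a,wh,seeds[0]),.044)[:,:2]
    c,y,o=edges(P,np.array([.551,.194]),np.radians(-5),.130,.140,excl=lambda q,nm:(q[:,0]<-.01) if nm=="Rt" else (q[:,0]<-100))
    print(n,"plate",c.round(4),np.degrees(y).round(2),o)
    P=ray(n,cont(a,dk,seeds[1]),.018)[:,:2]
    c,y,o=edges(P,np.array([.5795,-.167]),np.radians(-13.8),.240,.280)
    print(n,"board",c.round(4),np.degrees(y).round(2),o)
E
```

```text
top plate [0.5504 0.1957] -4.76 {'F': (64.89, -0.15, 114), 'B': (-64.9, -0.1, 116), 'Lf': (69.54, 0.14, 105), 'Rt': (-69.55, 0.09, 62)}
top board [ 0.5799 -0.1665] -13.64 {'F': (119.12, -0.04, 243), 'B': (-119.12, -0.06, 247), 'Lf': (139.66, -0.16, 202), 'Rt': (-139.65, 0.26, 205)}
scene plate [0.555  0.1939] -5.3 {'F': (63.96, 0.19, 77), 'B': (-63.96, 0.07, 50), 'Lf': (69.58, 0.3, 86), 'Rt': (-69.58, -0.56, 55)}
scene board [nan nan] nan {}
  return _methods._mean(a, axis=axis, dtype=dtype,
  ret = ret.dtype.type(ret / rcount)
```

```bash
cat > d.py <<'E'
import sys
from h import *
from scipy.spatial.transform import Rotation as Rn
def delta(pos,yaw,pr=True):
    """target TCP pos, tool y along world yaw(deg), tool down -> tool-frame shift mm and rotvec deg"""
    o=manip.get_obs(); R=Rn.from_quat(o["ee_rot"]); y=np.radians(yaw)
    ty=np.array([np.cos(y),np.sin(y),0]);tz=np.array([0,0,-1.]);tx=np.cross(ty,tz)
    T=Rn.from_matrix(np.c_[tx,ty,tz])
    print("at",o["position"].round(4),"t",round(o["clock"],2),"F",o["ft_force"].round(2),"M",o["torque"].round(2),"g",round(o["grip_width"]*85.4,1))
    print("shift",(R.inv().apply(np.array(pos)-o["position"])*1000).round(1),"turn",np.degrees((R.inv()*T).as_rotvec()).round(2))
    print("shift after turn",(T.inv().apply(np.array(pos)-o["position"])*1000).round(1))
if __name__=="__main__": delta([float(x) for x in sys.argv[1:4]],float(sys.argv[4]))
E
python3 d.py .516 .1985 .231 -5
```

```text
at [ 0.2431 -0.5754  0.2306] t 0.1 F [-1.22 -0.57  0.86] M [-0.   -0.04  0.04] g 85.5
shift [ 5.526e+02 -6.067e+02  3.000e-01] turn [-7.000e-02 -4.000e-02 -6.209e+01]
shift after turn [ 7.948e+02  2.044e+02 -4.000e-01]
```

Emit:
step_arm:
  motion:
    - [34, -38, 0, 0, 0, 0]
    - [34, -38, 0, 0, 0, 0]
    - [34, -38, 0, 0, 0, 0]
    - [34, -38, 0, 0, 0, 0]
    - [34, -38, 0, 0, 0, 0]
    - [34, -38, 0, 0, 0, 0]
    - [34, -38, 0, 0, 0, 0]
    - [34, -38, 0, 0, 0, 0]
    - [34, -38, 0, 0, 0, 0]
    - [34, -38, 0, 0, 0, 0]
    - [34, -38, 0, 0, 0, 0]
    - [34, -38, 0, 0, 0, 0]
  jaw: 60
  force: 60

```text
clock: 1.6
position: [0.4442, 0.0194, 0.2277]
ee_rot: [0.981, 0.195, -0.002, -0.001]
ft_force: [0.3, -0.6, 0.2]
grip_width: 0.705
```

```bash
python3 d.py .516 .1985 .231 -5
```

```text
at [0.4442 0.0194 0.2277] t 1.6 F [ 0.32 -0.61  0.15] M [-0.04 -0.04 -0.04] g 60.2
shift [ 134.9 -138.    -3.3] turn [-2.700e-01  6.000e-02 -6.248e+01]
shift after turn [184.7  55.9  -3.3]
```

Emit:
step_arm:
  motion:
    - [34, -38, 0, 0, 0, 0]
    - [34, -38, 0, 0, 0, 0]
    - [34, -38, 0, 0, 0, 0]
    - [33, -24, 0, 0, 0, 0]
    - [0, 0, 0, 0, 0, -10.4]
    - [0, 0, 0, 0, 0, -10.4]
    - [0, 0, 0, 0, 0, -10.4]
    - [0, 0, 0, 0, 0, -10.4]
    - [0, 0, 0, 0, 0, -10.4]
    - [0, 0, 0, 0, 0, -10.4]

```text
clock: 2.85
position: [0.5157, 0.2087, 0.2245]
ee_rot: [0.726, 0.688, -0.002, -0.004]
ft_force: [0.1, 0.0, -0.6]
grip_width: 0.707
```

```bash
python3 d.py .516 .1985 .120 -5
```

```text
at [0.5157 0.2087 0.2245] t 2.85 F [ 0.08  0.04 -0.61] M [-0.01  0.    0.06] g 60.4
shift [-10.4   1.9 104.5] turn [-0.56 -0.13  1.95]
shift after turn [-10.2   1.2 104.5]
```

Emit:
step_arm:
  motion:
    - [-10.4, 2, 34, -0.5, 0, 2]
    - [0, 0, 34, 0, 0, 0]
    - [0, 0, 34, 0, 0, 0]
    - [0, 0, 0, 0, 0, 0]

```text
clock: 3.35
position: [0.5165, 0.1974, 0.1192]
ee_rot: [0.737, 0.676, 0.0, -0.001]
ft_force: [0.2, 0.5, 0.1]
grip_width: 0.706
```

```bash
python3 d.py .516 .1985 .048 -5
python3 - <<'E'
from h import *
for n,(a,b,c,d),f in (("top",(160,230,178,252),8),("scene",(90,220,220,350),4)):
    cv2.imwrite(f"pics/g1{n}.png",cv2.resize(manip.camera(n)[a:b,c:d],None,fx=f,fy=f,interpolation=cv2.INTER_CUBIC))
E
```

```text
at [0.5165 0.1974 0.1192] t 3.35 F [0.23 0.55 0.09] M [ 0.01  0.01 -0.01] g 60.3
shift [ 0.9 -0.5 71.2] turn [-0.12 -0.11  0.03]
shift after turn [ 1.1 -0.6 71.2]
```

View pics/g1scene.png

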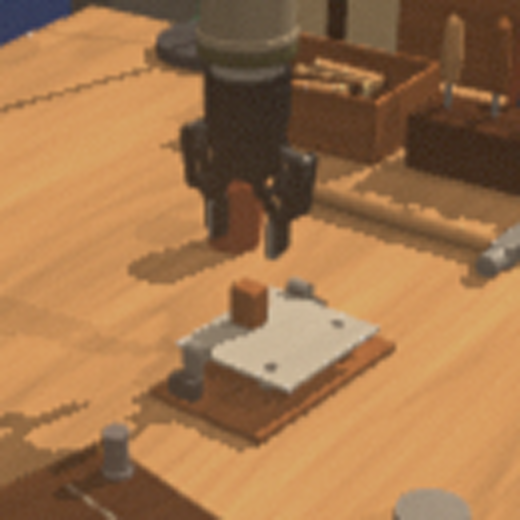

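View pics/g1top.png

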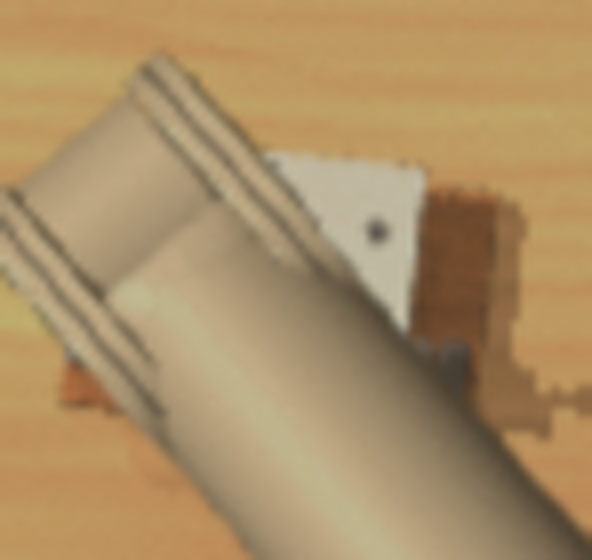

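The scene zoom shows the fingers at (215,240) and (277,250), either side of the block at (248,302). They are aligned, so I'll descend and close.

Emit:
step_arm:
  motion:
    - [1, -0.5, 18, 0, 0, 0]
    - [0, 0, 18, 0, 0, 0]
    - [0, 0, 18, 0, 0, 0]
    - [0, 0, 15, 0, 0, 0]
    - [0, 0, 3, 0, 0, 0]

```text
clock: 4.08
position: [0.5193, 0.2005, 0.0476]
ee_rot: [0.737, 0.676, 0.004, 0.0]
ft_force: [-0.2, -0.3, 0.1]
grip_width: 0.703
```

```bash
python3 d.py .516 .1985 .047 -5
python3 - <<'E'
from h import *
cv2.imwrite("pics/g2.png",cv2.resize(manip.camera("scene")[90:220,220:350],None,fx=4,fy=4,interpolation=cv2.INTER_CUBIC))
E
```

```text
at [0.5193 0.2005 0.0476] t 4.08 F [-0.23 -0.3   0.13] M [-0.    0.03  0.04] g 60.0
shift [-2.3 -3.1  0.6] turn [ 0.31 -0.28  0.02]
shift after turn [-2.3 -3.1  0.6]
```

View pics/g2.png

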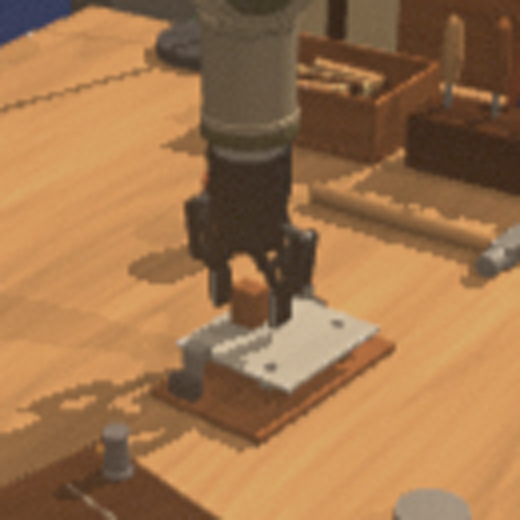

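The fingers straddle the block at zoom (248,302). I'll correct the last few mm and close.

Emit:
step_arm:
  motion:
    - [-2.3, -3, 0, 0.3, -0.3, 0]
    - [0, 0, 0, 0, 0, 0]

```text
clock: 4.38
position: [0.5164, 0.1987, 0.0485]
ee_rot: [0.737, 0.676, 0.0, 0.0]
ft_force: [0.2, -0.7, 0.0]
grip_width: 0.705
```

```bash
python3 d.py .516 .1985 .047 -5
```

```text
at [0.5164 0.1987 0.0485] t 4.38 F [ 0.25 -0.68  0.03] M [ 0.06  0.04 -0.04] g 60.2
shift [-0.3 -0.3  1.5] turn [0.04 0.01 0.03]
shift after turn [-0.3 -0.3  1.5]
```

Emit:
step_arm:
  motion:
    - [0, 0, 0, 0, 0, 0]
    - [0, 0, 0, 0, 0, 0]
    - [0, 0, 0, 0, 0, 0]
    - [0, 0, 0, 0, 0, 0]
    - [0, 0, 0, 0, 0, 0]
    - [0, 0, 0, 0, 0, 0]
  jaw: 15
  force: 70

```text
clock: 5.12
position: [0.5169, 0.1988, 0.0494]
ee_rot: [0.737, 0.676, 0.001, 0.001]
ft_force: [-0.3, -0.2, 0.5]
grip_width: 0.343
```

```bash
python3 d.py .516 .1985 .047 -5
```

```text
at [0.5169 0.1988 0.0494] t 5.12 F [-0.27 -0.25  0.5 ] M [-0.04  0.11  0.03] g 29.3
shift [-0.4 -0.9  2.3] turn [ 0.12 -0.    0.01]
shift after turn [-0.4 -0.9  2.4]
```

The fingers are gripping at about 29–30 mm, the block's width. Now the straight pull up.

Emit:
step_arm:
  motion:
    - [0, 0, -3, 0, 0, 0]
    - [0, 0, -5, 0, 0, 0]
    - [0, 0, -6, 0, 0, 0]
    - [0, 0, -6, 0, 0, 0]

```text
clock: 5.62
position: [0.5158, 0.1987, 0.0695]
ee_rot: [0.737, 0.676, -0.0, -0.0]
ft_force: [-0.1, 0.1, -1.4]
grip_width: 0.341
```

```bash
python3 d.py .516 .1985 .115 -5
```

```text
at [0.5158 0.1987 0.0695] t 5.62 F [-0.14  0.13 -1.35] M [ 0.02  0.03 -0.04] g 29.1
shift [ -0.2   0.2 -45.5] turn [-0.01  0.01  0.03]
shift after turn [ -0.2   0.2 -45.5]
```

Emit:
step_arm:
  motion:
    - [0, 0, -15, 0, 0, 0]
    - [0, 0, -15, 0, 0, 0]
    - [0, 0, -20, 0, 0, 0]
    - [0, 0, -20, 0, 0, 0]
    - [0, 0, 0, 0, 0, 0]
    - [0, 0, 0, 0, 0, 0]

```text
clock: 6.38
position: [0.5169, 0.1989, 0.147]
ee_rot: [0.737, 0.676, 0.001, 0.001]
ft_force: [-0.1, 0.1, -2.3]
grip_width: 0.34
```

```bash
python3 d.py .516 .1985 .135 -5
python3 - <<'E'
from h import *
for n,(a,b,c,d),f in (("top",(150,240,160,260),6),("scene",(90,220,220,350),4)):
    im=manip.camera(n);cv2.imwrite(f"pics/g3{n}full.png",im);cv2.imwrite(f"pics/g3{n}.png",cv2.resize(im[a:b,c:d],None,fx=f,fy=f,interpolation=cv2.INTER_CUBIC))
E
```

```text
at [0.5169 0.1989 0.147 ] t 6.38 F [-0.06  0.13 -2.32] M [0.02 0.07 0.  ] g 29.0
shift [-0.5 -0.9 12. ] turn [ 0.22 -0.01  0.01]
shift after turn [-0.5 -0.9 12. ]
```

View pics/g3scene.png

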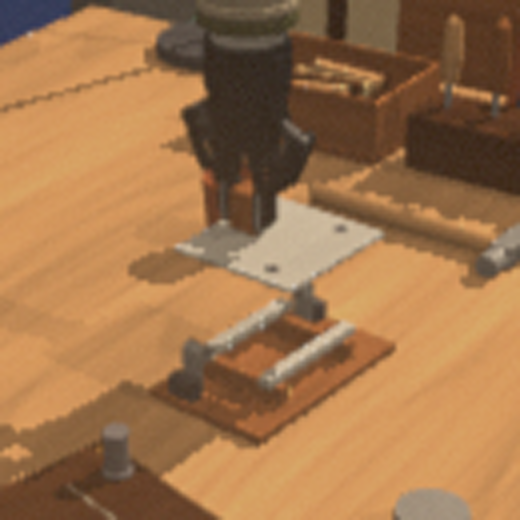

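View pics/g3top.png

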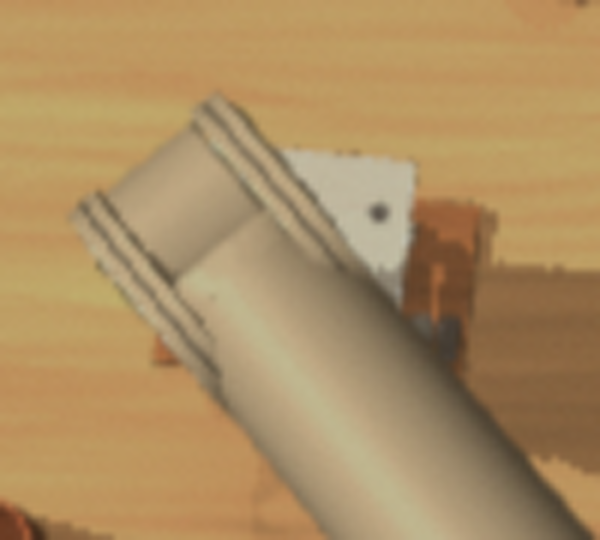

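The plate is free. The scene zoom shows it level above the empty rails at about (280,240), and the force reads -2.3 N, which is its own weight. I'll turn it to the jig's yaw and carry it over.

Emit:
step_arm:
  motion:
    - [0, 0, -5, 0, 0, 8.7]
    - [0, 0, 0, 0, 0, 0]

```text
clock: 6.72
position: [0.5161, 0.1988, 0.1504]
ee_rot: [0.787, 0.617, 0.0, 0.0]
ft_force: [-0.8, 0.3, -2.1]
grip_width: 0.34
```

```bash
python3 d.py .5169 -.1511 .145 -13.7
```

```text
at [0.5161 0.1988 0.1504] t 6.72 F [-0.81  0.27 -2.08] M [ 0.08  0.07 -0.03] g 29.0
shift [-339.6   84.1    5.5] turn [ 0.06  0.   -0.09]
shift after turn [-339.7   83.6    5.4]
```

Emit:
step_arm:
  motion:
    - [-20, 5, 0, 0, 0, 0]
    - [-35, 9, 0, 0, 0, 0]
    - [-35, 9, 0, 0, 0, 0]
    - [-35, 9, 0, 0, 0, 0]
    - [-35, 9, 0, 0, 0, 0]
    - [-35, 9, 0, 0, 0, 0]
    - [-35, 9, 0, 0, 0, 0]
    - [-35, 9, 0, 0, 0, 0]
    - [-35, 9, 0, 0, 0, 0]
    - [-20, 5, 0, 0, 0, 0]
    - [-8, 2, 0, 0, 0, 0]
    - [0, 0, 0, 0, 0, 0]

```text
clock: 8.22
position: [0.5224, -0.1493, 0.1427]
ee_rot: [0.772, 0.636, -0.003, -0.004]
ft_force: [-0.2, 0.6, -1.6]
grip_width: 0.341
```

```bash
python3 d.py .5169 -.1511 .060 -13.7
```

```text
at [ 0.5224 -0.1493  0.1427] t 8.22 F [-0.21  0.62 -1.56] M [ 0.08  0.02 -0.02] g 29.1
shift [-2.9 -4.3 82.7] turn [-0.53  0.    2.62]
shift after turn [-3.1 -4.9 82.7]
```

Emit:
step_arm:
  motion:
    - [-3, -5, 20, -0.5, 0, 2.6]
    - [0, 0, 20, 0, 0, 0]
    - [0, 0, 20, 0, 0, 0]
    - [0, 0, 15, 0, 0, 0]
    - [0, 0, 8, 0, 0, 0]
    - [0, 0, 0, 0, 0, 0]

```text
clock: 8.98
position: [0.5177, -0.1465, 0.0554]
ee_rot: [0.783, 0.622, 0.0, -0.001]
ft_force: [0.1, 0.4, -1.7]
grip_width: 0.34
```

```bash
python3 d.py .5169 -.1511 .060 -13.7
python3 - <<'E'
from h import *
for n,(a,b,c,d),f in (("top",(145,240,245,355),6),("scene",(150,290,160,310),4)):
    im=manip.camera(n);cv2.imwrite(f"pics/j1{n}full.png",im);cv2.imwrite(f"pics/j1{n}.png",cv2.resize(im[a:b,c:d],None,fx=f,fy=f,interpolation=cv2.INTER_CUBIC))
E
```

```text
at [ 0.5177 -0.1465  0.0554] t 8.97 F [ 0.07  0.4  -1.73] M [0.03 0.08 0.04] g 29.0
shift [-4.7  0.3 -4.6] turn [-0.05 -0.1   0.58]
shift after turn [-4.7  0.3 -4.6]
```

View pics/j1scene.png

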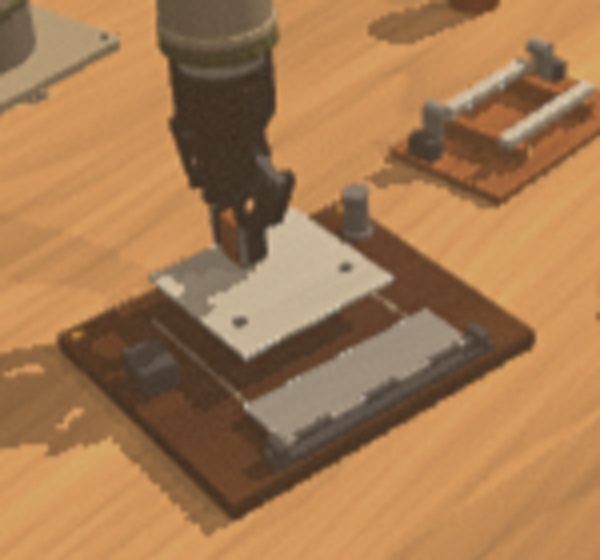

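View pics/j1top.png

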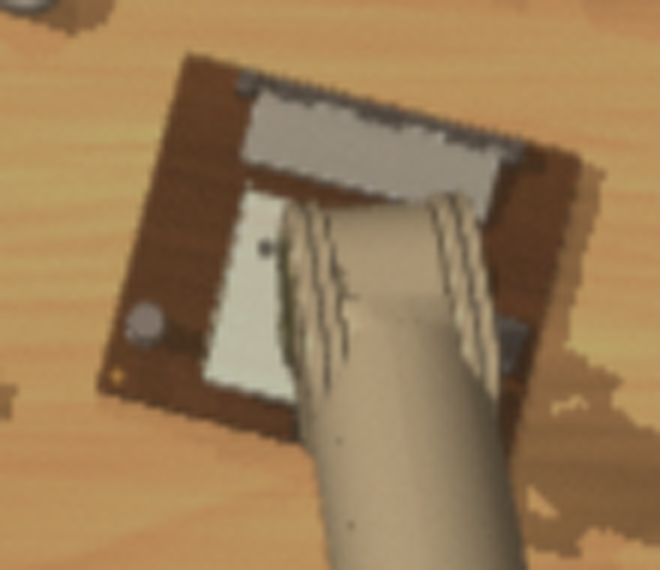

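The scene zoom shows the level plate over the board with its front edge at (245,355)–(390,278), short of the flap lip. I'll shift it -5 mm sideways and lower it towards the board.

Emit:
step_arm:
  motion:
    - [-4.5, 0, 6, 0, 0, 0.5]
    - [0, 0, 8, 0, 0, 0]
    - [0, 0, 6, 0, 0, 0]
    - [0, 0, 3, 0, 0, 0]
    - [0, 0, 0, 0, 0, 0]

```text
clock: 9.7
position: [0.5177, -0.152, 0.0325]
ee_rot: [0.786, 0.618, 0.001, 0.001]
ft_force: [-0.2, 0.2, -1.6]
grip_width: 0.338
```

```bash
python3 d.py .5169 -.1511 .0294 -13.7
```

```text
at [ 0.5177 -0.152   0.0325] t 9.7 F [-0.19  0.19 -1.63] M [ 0.02  0.09 -0.04] g 28.8
shift [ 0.7 -1.   3.1] turn [ 0.12 -0.05 -0.01]
shift after turn [ 0.7 -1.   3.1]
```

Now step down in small moves to find the contact.

Emit:
step_arm:
  motion:
    - [0.5, 0, 2, 0.1, 0, 0]
    - [0, 0, 1, 0, 0, 0]

```text
clock: 9.95
position: [0.5181, -0.1514, 0.0296]
ee_rot: [0.786, 0.618, 0.001, 0.0]
ft_force: [1.0, 0.4, -2.0]
grip_width: 0.343
```

Emit:
step_arm:
  motion:
    - [0, 0, 1, 0, 0, 0]
    - [0, 0, 1, 0, 0, 0]

```text
clock: 10.2
position: [0.5182, -0.1514, 0.0277]
ee_rot: [0.786, 0.618, 0.001, 0.0]
ft_force: [-0.6, 0.2, -2.3]
grip_width: 0.34
```

Emit:
step_arm:
  motion:
    - [0, 0, 1, 0, 0, 0]
    - [0, 0, 1, 0, 0, 0]

```text
clock: 10.45
position: [0.5182, -0.1514, 0.0273]
ee_rot: [0.786, 0.618, -0.0, 0.0]
ft_force: [-8.6, 1.5, 17.2]
grip_width: 0.342
```

```bash
python3 d.py .5169 -.1511 .0294 -13.7
```

```text
at [ 0.5182 -0.1514  0.0273] t 10.45 F [-8.62  1.46 17.17] M [ 0.3   1.68 -0.04] g 29.2
shift [ 0.  -1.3 -2.1] turn [ 0.04  0.04 -0.  ]
shift after turn [ 0.  -1.3 -2.1]
```

Contact comes at TCP z of about 0.0275, exactly where expected. I'll lift about 2 mm and slide forward.

Emit:
step_arm:
  motion:
    - [0, 0, -2, 0, 0, 0]
    - [0, 0, 0, 0, 0, 0]

```text
clock: 10.7
position: [0.5184, -0.1515, 0.0296]
ee_rot: [0.786, 0.618, 0.0, 0.001]
ft_force: [-0.4, 0.0, -2.0]
grip_width: 0.339
```

```bash
python3 d.py .5655 -.163 .0293 -13.7
```

```text
at [ 0.5184 -0.1515  0.0296] t 10.7 F [-0.36  0.05 -2.02] M [-0.    0.03  0.02] g 28.9
shift [ 0.  48.5  0.3] turn [0.07 0.05 0.  ]
shift after turn [ 0.  48.5  0.3]
```

Emit:
step_arm:
  motion:
    - [0, 4, 0, 0, 0, 0]
    - [0, 4, 0, 0, 0, 0]
    - [0, 4, 0, 0, 0, 0]
    - [0, 0, 0, 0, 0, 0]

```text
clock: 11.2
position: [0.5309, -0.1546, 0.0291]
ee_rot: [0.786, 0.618, 0.0, 0.0]
ft_force: [-0.1, -0.3, -2.0]
grip_width: 0.34
```

```bash
python3 d.py .5655 -.163 .0293 -13.7
python3 - <<'E'
from h import *
for n,(a,b,c,d),f in (("top",(145,240,245,355),6),("scene",(180,280,170,300),6)):
    im=manip.camera(n);cv2.imwrite(f"pics/j2{n}full.png",im);cv2.imwrite(f"pics/j2{n}.png",cv2.resize(im[a:b,c:d],None,fx=f,fy=f,interpolation=cv2.INTER_CUBIC))
E
```

```text
at [ 0.5309 -0.1546  0.0291] t 11.2 F [-0.12 -0.32 -2.01] M [ 0.03  0.   -0.01] g 29.0
shift [ 0.1 35.6 -0.2] turn [ 0.05  0.03 -0.01]
shift after turn [ 0.1 35.6 -0.2]
```

View pics/j2scene.png

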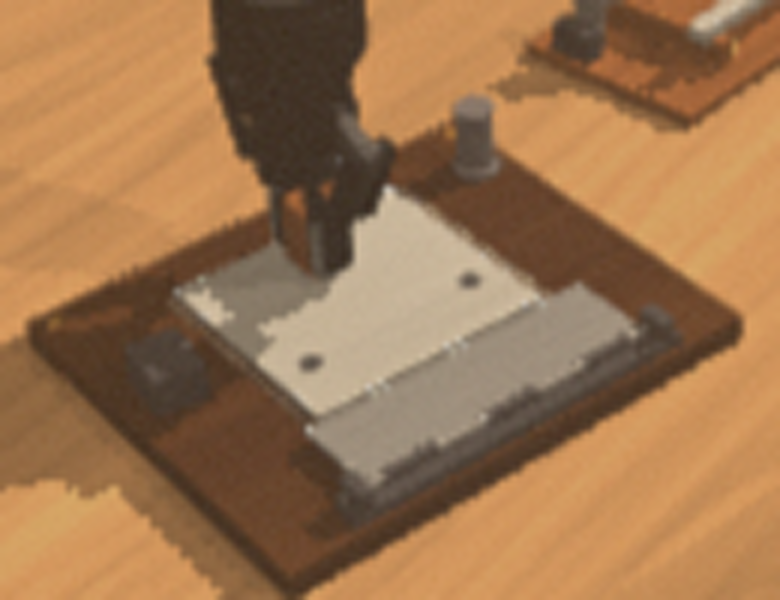

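View pics/j2top.png

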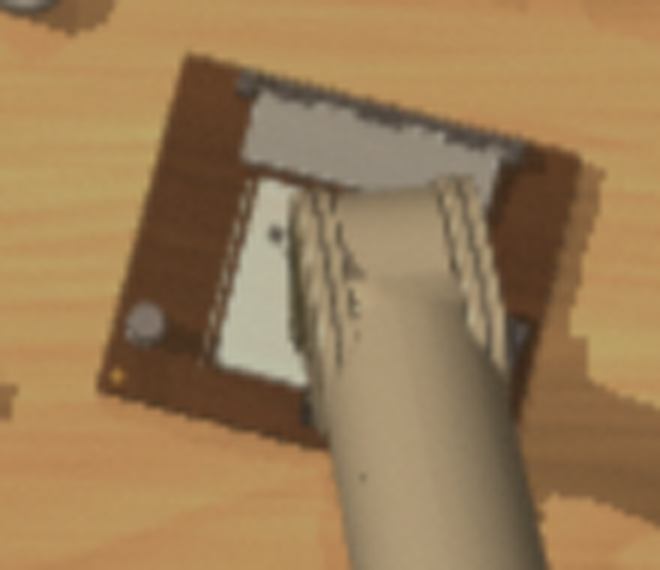

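The plate lies square just short of the lip; in the top zoom its left edge (240,270) runs parallel to the white line (225,270). I'll measure that gap.

```bash
cat > m.py <<'E'
from h import *
import sys
def run(f,seed,z):
    P=ray("top",cont(cv2.imread(f),lambda H,S,V:(S<80)&(V>115),seed),z)[:,:2]
    yaw=np.radians(-13.7);c=np.array([.580,-.1667]);R=np.array([[np.cos(yaw),np.sin(yaw)],[-np.sin(yaw),np.cos(yaw)]]); q=((P-c)@R.T)*1000
    s=(q[:,1]>60)
    x0,x1=q[s][:,0].min(),q[s][:,0].max(); s&=(q[:,0]>x0+12)&(q[:,0]<x1-12)
    vx,vy,a,b=cv2.fitLine(q[s].astype(np.float32),cv2.DIST_HUBER,0,.01,.01).ravel()
    print("left edge y in deck at mid",round(float(b),2),"slope deg",round(float(np.degrees(np.arctan(vy/vx))),2),"x range",x0.round(1),x1.round(1),"n",s.sum())
run(sys.argv[1],(int(sys.argv[2]),int(sys.argv[3])),float(sys.argv[4]))
E
python3 m.py pics/j2topfull.png 285 195 .0237
```

```text
left edge y in deck at mid 71.07 slope deg -0.04 x range -83.0 50.3 n 104
```

It is centred within about 1 mm and square. Slide in under the flap.

Emit:
step_arm:
  motion:
    - [-0.5, 4, -0.2, 0, 0, 0]
    - [0, 4, 0, 0, 0, 0]
    - [0, 4, 0, 0, 0, 0]
    - [0, 0, 0, 0, 0, 0]

```text
clock: 11.8
position: [0.5429, -0.1582, 0.0293]
ee_rot: [0.786, 0.618, -0.0, 0.0]
ft_force: [0.1, 0.1, -2.0]
grip_width: 0.336
```

```bash
python3 d.py .5655 -.163 .0293 -13.7
python3 - <<'E'
from h import *
im=manip.camera("scene");cv2.imwrite("pics/j3.png",cv2.resize(im[180:280,170:300],None,fx=6,fy=6,interpolation=cv2.INTER_CUBIC))
E
```

```text
at [ 0.5429 -0.1582  0.0293] t 11.8 F [ 0.12  0.09 -1.98] M [ 0.04  0.06 -0.01] g 28.7
shift [ 0.7 23.1  0. ] turn [ 0.04  0.04 -0.02]
shift after turn [ 0.7 23.1  0. ]
```

View pics/j3.png

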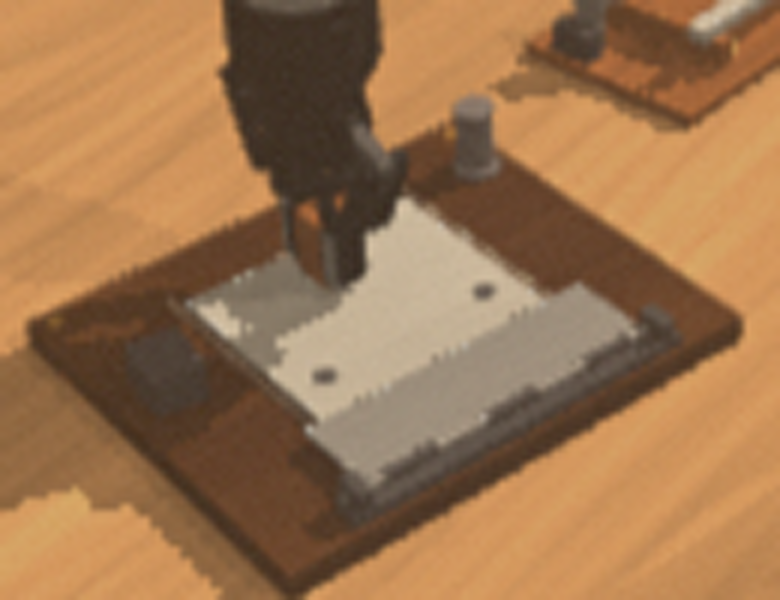

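The front edge has passed under the lip, with the flap's edge still at (310,430)–(575,285) and no contact force. I'll continue towards the stop.

Emit:
step_arm:
  motion:
    - [0, 4, 0, 0, 0, 0]
    - [0, 4, 0, 0, 0, 0]
    - [0, 4, 0, 0, 0, 0]
    - [0, 3, 0, 0, 0, 0]
    - [0, 0, 0, 0, 0, 0]

```text
clock: 12.48
position: [0.5583, -0.162, 0.0293]
ee_rot: [0.786, 0.618, -0.0, 0.0]
ft_force: [-0.3, -0.3, -1.6]
grip_width: 0.338
```

Emit:
step_arm:
  motion:
    - [0, 2, 0, 0, 0, 0]
    - [0, 2, 0, 0, 0, 0]
    - [0, 0, 0, 0, 0, 0]

```text
clock: 12.85
position: [0.5623, -0.163, 0.0292]
ee_rot: [0.786, 0.618, -0.0, 0.0]
ft_force: [0.0, -0.9, -3.0]
grip_width: 0.34
```

```bash
python3 d.py .5655 -.163 .0293 -13.7
```

```text
at [ 0.5623 -0.163   0.0292] t 12.85 F [ 0.03 -0.95 -2.98] M [ 0.01  0.05 -0.02] g 29.0
shift [ 0.7  3.1 -0.1] turn [ 0.02  0.04 -0.01]
shift after turn [ 0.7  3.1 -0.1]
```

Emit:
step_arm:
  motion:
    - [0.4, 1, 0, 0, 0, 0]
    - [0, 1, 0, 0, 0, 0]

```text
clock: 13.1
position: [0.5643, -0.163, 0.0292]
ee_rot: [0.786, 0.618, -0.0, 0.0]
ft_force: [-0.2, -0.2, -2.5]
grip_width: 0.342
```

Emit:
step_arm:
  motion:
    - [0, 1, 0, 0, 0, 0]
    - [0, 0.7, 0, 0, 0, 0]

```text
clock: 13.35
position: [0.5661, -0.1635, 0.0292]
ee_rot: [0.786, 0.618, -0.0, 0.0]
ft_force: [-1.0, -0.2, -2.8]
grip_width: 0.338
```

Emit:
step_arm:
  motion:
    - [0, 0.7, 0, 0, 0, 0]
    - [0, 0.7, 0, 0, 0, 0]

```text
clock: 13.6
position: [0.5676, -0.1638, 0.0292]
ee_rot: [0.786, 0.618, -0.0, 0.0]
ft_force: [0.1, 0.5, -2.1]
grip_width: 0.338
```

Emit:
step_arm:
  motion:
    - [0, 0.7, 0, 0, 0, 0]
    - [0, 0.7, 0, 0, 0, 0]

```text
clock: 13.85
position: [0.5678, -0.1638, 0.0288]
ee_rot: [0.787, 0.618, -0.001, -0.001]
ft_force: [-4.2, 1.4, -0.5]
grip_width: 0.34
```

Emit:
step_arm:
  motion:
    - [0, 0.7, 0, 0, 0, 0]
    - [0, 0.7, 0, 0, 0, 0]

```text
clock: 14.1
position: [0.5679, -0.1639, 0.0283]
ee_rot: [0.787, 0.617, -0.002, -0.002]
ft_force: [-5.5, 1.5, 0.1]
grip_width: 0.343
```

The stop is felt at TCP x of 0.5677 with about 5 N. Next I'll level the tool and lower gently.

```bash
python3 d.py .5676 -.1637 .0277 -13.7
```

```text
at [ 0.5679 -0.1639  0.0283] t 14.1 F [-5.47  1.48  0.06] M [ 0.29  1.09 -0.23] g 29.3
shift [ 0.1 -0.3  0.6] turn [-0.32  0.07 -0.04]
shift after turn [ 0.1 -0.3  0.6]
```

Emit:
step_arm:
  motion:
    - [0, -0.3, 0.3, -0.3, 0, 0]
    - [0, 0, 0.4, 0, 0, 0]

```text
clock: 14.35
position: [0.5677, -0.1639, 0.0275]
ee_rot: [0.787, 0.617, -0.0, 0.001]
ft_force: [-2.9, 1.0, -0.6]
grip_width: 0.342
```

```bash
python3 d.py .5676 -.1637 .0275 -13.7
```

```text
at [ 0.5677 -0.1639  0.0275] t 14.35 F [-2.88  1.   -0.55] M [ 0.15  0.5  -0.1 ] g 29.2
shift [ 0.1 -0.2  0. ] turn [ 0.02  0.07 -0.04]
shift after turn [ 0.1 -0.2  0. ]
```

Emit:
step_arm:
  motion:
    - [0, 0, 0.4, 0, 0, 0]
    - [0, 0, 0.4, 0, 0, 0]

```text
clock: 14.6
position: [0.5677, -0.1639, 0.0273]
ee_rot: [0.787, 0.617, -0.001, 0.001]
ft_force: [-6.7, 1.5, 6.0]
grip_width: 0.341
```

```bash
python3 d.py .5676 -.1637 .0275 -13.7
```

```text
at [ 0.5677 -0.1639  0.0273] t 14.6 F [-6.75  1.49  5.96] M [ 0.26  1.06 -0.1 ] g 29.1
shift [ 0.2 -0.2 -0.2] turn [ 0.02  0.09 -0.05]
shift after turn [ 0.2 -0.2 -0.2]
```

Emit:
step_arm:
  motion:
    - [0, -0.1, 0.45, 0, 0, 0]

```text
clock: 14.72
position: [0.5677, -0.1639, 0.0273]
ee_rot: [0.787, 0.617, -0.001, 0.001]
ft_force: [-5.0, 0.8, 4.1]
grip_width: 0.338
```

```bash
python3 d.py .5676 -.1637 .0275 -13.7
python3 - <<'E'
from h import *
for n,(a,b,c,d),f in (("top",(145,240,245,355),6),("scene",(180,280,170,300),6)):
    im=manip.camera(n);cv2.imwrite(f"pics/j4{n}full.png",im);cv2.imwrite(f"pics/j4{n}.png",cv2.resize(im[a:b,c:d],None,fx=f,fy=f,interpolation=cv2.INTER_CUBIC))
o=manip.get_obs();print(o["ft_force"],o["position"])
E
python3 m.py pics/j4topfull.png 291 193 .022
```

```text
at [ 0.5677 -0.1639  0.0273] t 14.72 F [-5.03  0.84  4.15] M [ 0.25  0.91 -0.1 ] g 28.9
shift [ 0.2 -0.2 -0.2] turn [ 0.03  0.11 -0.05]
shift after turn [ 0.2 -0.2 -0.2]
[-4.86324782  0.00861294  3.65988043] [ 0.56775808 -0.16394718  0.02736676]
left edge y in deck at mid 77.1 slope deg 9.62 x range -45.3 108.0 n 135
```

View pics/j4scene.png

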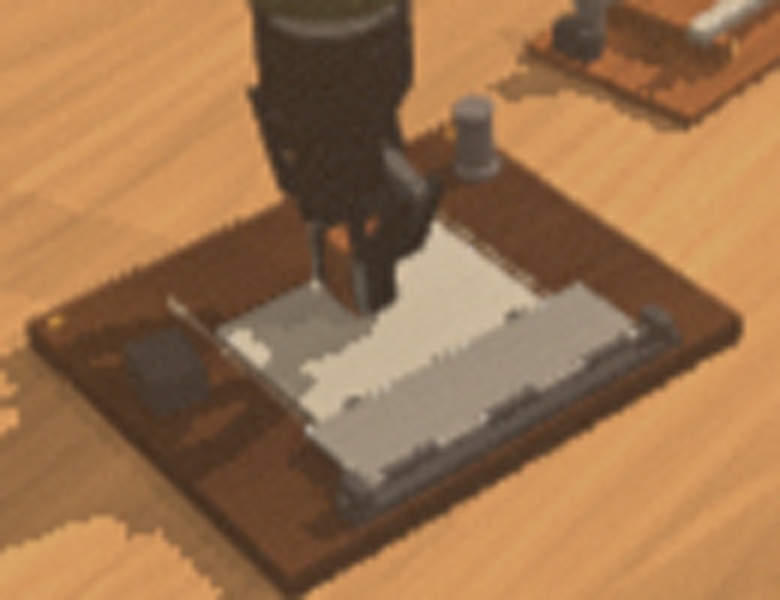

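View pics/j4top.png

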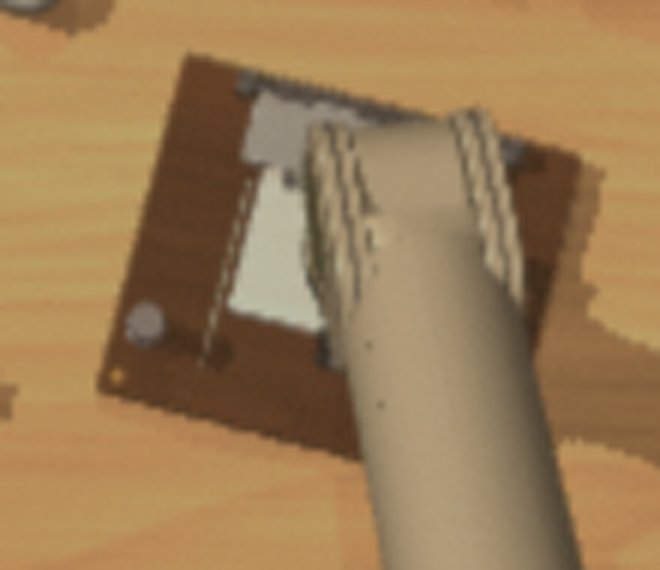

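The front edge is home: the rear edge measures at deck x of about -45 mm and the flap is flat. The left-edge fit ran into the flap, so I'll redo it over x<45 mm. The push needs to be a little firmer.

Emit:
step_arm:
  motion:
    - [0, -0.1, 0.6, 0, 0, 0]
    - [0, 0, 0.6, 0, 0, 0]

```text
clock: 15.08
position: [0.5677, -0.1639, 0.0273]
ee_rot: [0.787, 0.617, -0.001, 0.001]
ft_force: [-6.9, 0.8, 6.7]
grip_width: 0.343
```

```bash
sed -i 's/s=(q\[:,1\]>60)/s=(q[:,1]>60)\&(q[:,0]<45)/' m.py; python3 m.py pics/j4topfull.png 291 193 .022
python3 - <<'E'
from h import *
for i in range(5):
    im=manip.camera("scene");o=manip.get_obs();print(o["ft_force"].round(2),o["position"].round(4),o["ee_rot"].round(4),o["clock"])
E
```

```text
left edge y in deck at mid 70.9 slope deg 0.47 x range -45.3 44.7 n 62
[-6.59  1.42  7.18] [ 0.5677 -0.1639  0.0273] [ 0.7867  0.6174 -0.0008  0.001 ] 15.125
[-6.76  1.72  6.07] [ 0.5677 -0.164   0.0273] [ 0.7867  0.6173 -0.0008  0.001 ] 15.175
[-5.44  1.05  6.58] [ 0.5677 -0.1639  0.0274] [ 0.7867  0.6174 -0.0008  0.001 ] 15.225
[-6.81  1.48  7.34] [ 0.5677 -0.1639  0.0273] [ 0.7867  0.6173 -0.0008  0.001 ] 15.275
[-6.9   0.39  6.38] [ 0.5677 -0.164   0.0274] [ 0.7867  0.6173 -0.0008  0.001 ] 15.325
```

Emit:
step_arm:
  motion:
    - [0, -0.2, 0.85, 0, 0, 0]
    - [0, 0, 0.85, 0, 0, 0]

```text
clock: 15.58
position: [0.5677, -0.164, 0.0273]
ee_rot: [0.787, 0.617, -0.001, 0.001]
ft_force: [-8.0, 1.0, 10.0]
grip_width: 0.338
```

Run:
```python
from h import *
for i in range(6):
    im=manip.camera("scene");o=manip.get_obs();print(o["ft_force"].round(2),o["position"].round(4),o["ee_rot"].round(4),o["grip_width"].round(3),o["clock"])
cv2.imwrite("pics/j5.png",cv2.resize(im[180:280,170:300],None,fx=6,fy=6,interpolation=cv2.INTER_CUBIC))
```

```text
Traceback (most recent call last):
AttributeError: 'float' object has no attribute 'round'
```

Run:
```python
from h import *
for i in range(6):
    im=manip.camera("scene");o=manip.get_obs();print(o["ft_force"].round(2),o["position"].round(4),o["ee_rot"].round(4),o["clock"])
cv2.imwrite("pics/j5.png",cv2.resize(im[180:280,170:300],None,fx=6,fy=6,interpolation=cv2.INTER_CUBIC))
```

```text
[-8.07  1.1   8.9 ] [ 0.5677 -0.164   0.0273] [ 0.7868  0.6173 -0.0011  0.0014] 15.675
[-8.5   1.86  9.67] [ 0.5677 -0.164   0.0273] [ 0.7867  0.6173 -0.0011  0.0014] 15.725
[-8.02  1.16  8.66] [ 0.5678 -0.164   0.0273] [ 0.7867  0.6173 -0.001   0.0014] 15.775
[-7.71  0.49  9.45] [ 0.5677 -0.1639  0.0273] [ 0.7867  0.6173 -0.0011  0.0014] 15.825
[-8.75  0.36  9.85] [ 0.5677 -0.164   0.0273] [ 0.7868  0.6173 -0.0011  0.0014] 15.875
[-7.39  1.29  9.63] [ 0.5677 -0.1639  0.0273] [ 0.7867  0.6173 -0.0011  0.0014] 15.925
```

View pics/j5.png

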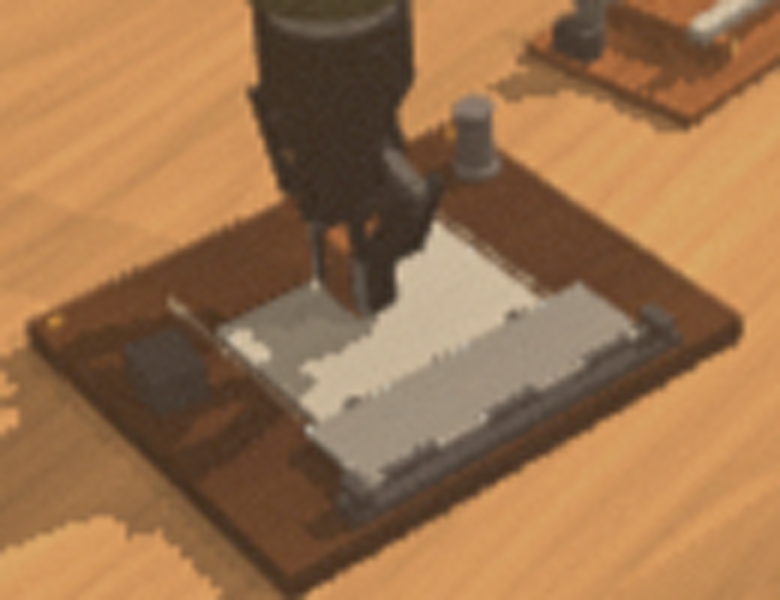

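The readings are steady: about 9.5 N of push, the plate between the lines and under the flat flap edge (315,430)–(575,285), with spool and weight in place. Handing in.

```bash
python3 -c "
from workcell import manip
print(manip.hand_in())"
```

```text
the job is handed in; nothing more can be done
None
```

The plate is home under the flap, still held by its block and pressed flat on the board. I handed the job in at about 16 s of the 45 s allowed; it reported no verdict.

I gripped the block across its 30 mm side and pulled the plate straight up out of both catches. I then carried it over, felt for the board, and slid it in about 2 mm clear until it met the stop.

**Last checks**
- **Home:** contact with the stop was felt with about 5 N, and the rear edge measured at deck x of about -45 mm, where it should be when home. Contact came about 2 mm further on than I expected, which is within the camera calibration.
- **Centred and square:** the plate was about 1 mm off centre. The edge slope was about 0.5° when fitted beside the flap, and 0° before it went in.
- **Pressure:** the wrist showed a steady 9–10 N of push, so about 11–12 N on the board with the plate's weight. About 8 N also bears forward, against the stop or as friction.
- **Flap and bystanders:** the flap looked flat in every picture. The spool and weight are where they were. I did not re-measure the bystanders further off, but the arm touched none of them.

**Disagreements**
- The two cameras put the plate's start position about 4.6 mm apart. I used the top view, and the grasp agreed with it.
- One left-edge fit ran into the flap's outline (77 mm, 9.6° slope), so I discarded it and refitted.

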